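# Rock-test sealed analyser cartridges and set the rattling one aside

## Task

In one of the three sealed analyser cartridges the steel mixing ball has broken loose. Going from the robot's left to its right, press gently on the tail pad of each in turn so that it rocks clearly up on its keel for about a second, and feel whether a ball rolls inside. Then set the faulty one down flat in the steel returns tray without dropping it or tipping it far over, leaving the two sound ones standing where they are and the bowl and the jar alone.

Things in the scene. Friction and masses are not known exactly. Their poses are not given: they have to be found in the camera images.
- cart_left: Left (largest y) of three identical-looking sealed cartridges about 120 mm apart on the mat. White closed box, x -90 (nose) to +50 mm, 50 wide (y), 54 high, held 18 mm off the mat by a round cross bar (keel, along y, at x = +25) and two feet (x = -78); top 72 mm up. A flat tongue 42 wide, 18 to 26 mm up, runs on to the tail at x = +105. Origin at mat level; +x away from the robot, z up.
- cart_mid: Middle cartridge, as cart_left. In each a closed channel runs the box's length, floor sloping 0.07 rad down to the nose. In exactly one, unseen and changing from run to run, a 160 g, 34 mm steel ball is loose: at rest it lies at the nose; tipped tail-down past the slope it rolls to the tail side within about 1 s; let go, it rolls back. The others have nothing loose.
- cart_right: Right (smallest y) cartridge, as cart_left. Each weighs 0.23 to 0.29 kg without ball. It can be gripped across the 50 mm wide box from above; with the ball at the nose the centre of mass lies near x = -35 mm, without it near x = -15 mm.
- cart_left_pad (a point): Centre of the top of the round grey ribbed thumb pad (32 mm across) on the tongue of cart_left: at x = +80 mm, 29 mm above the mat, in its frame. Pressing it rocks the cartridge on its keel, nose up, until the tail meets the mat after about 11 to 12 mm of pad travel (0.22 rad); the pad drifts about 5 mm along +x meanwhile. Released, it falls back.
- cart_mid_pad (a point): Centre of the top of the round grey ribbed thumb pad (32 mm across) on the tongue of cart_mid: at x = +80 mm, 29 mm above the mat, in its frame. Pad force of a sound cartridge: about 1.5 to 2.8 N from lift-off on, falling by about a third as it tips. With the loose ball: 4.5 to 6 N at lift-off, then, once the ball has rolled, about 1 N. Friction under the fingertip blurs this a little.
- cart_right_pad (a point): Centre of the top of the round grey ribbed thumb pad (32 mm across) on the tongue of cart_right: at x = +80 mm, 29 mm above the mat, in its frame. 
- cart_left_mid (a point): Middle of the overall length of cart_left (tongue included): at x = +7.5 mm, 43 mm above its origin; axes as cart_left.
- cart_mid_mid (a point): Middle of the overall length of cart_mid (tongue included): at x = +7.5 mm, 43 mm above its origin; axes as cart_mid.
- cart_right_mid (a point): Middle of the overall length of cart_right (tongue included): at x = +7.5 mm, 43 mm above its origin; axes as cart_right.
- mat: Fixed dark rubber mat 300 (x) x 360 (y) x 4 mm, on which the cartridges stand; origin at the middle of its underside, on the counter.
- tray: Fixed open steel returns tray, 260 (x) x 130 (y) mm outside, 22 mm high, walls and floor about 4 mm thick, to the left or to the right of the mat; origin at the middle of its underside, on the counter.
- bowl: Bystander: steel bowl, 110 mm across, 45 mm high, on the other side of the mat from the tray; origin at the middle of its underside.
- jar: Bystander: glass jar with steel lid, 76 mm across, 100 mm high, beyond the bowl; origin at the middle of its underside.
Things that resemble listed ones, but are neither listed nor needed, are in the scene too. What is shaped like the cart_left but orange or red is not meant.

How it is judged:
On the way, in this order (a step that is already met when the one before it is completed fails the run):
1. the left cartridge is rocked up on its keel (tipped tail-down by more than 0.1 rad for 0.3 s) (angle between cart_left's own z axis and vertical above 0.1 rad and angle between each of cart_mid, cart_right's own z axis and vertical below 0.08 rad), for 0.3 s.
2. the middle cartridge is rocked up on its keel (tipped tail-down by more than 0.1 rad for 0.3 s) (angle between cart_mid's own z axis and vertical above 0.1 rad and angle between each of cart_left, cart_right's own z axis and vertical below 0.08 rad), for 0.3 s.
3. the right cartridge is rocked up on its keel (tipped tail-down by more than 0.1 rad for 0.3 s) (angle between cart_right's own z axis and vertical above 0.1 rad and angle between each of cart_left, cart_mid's own z axis and vertical below 0.08 rad), for 0.3 s.
At the end, for the whole second after the job is handed in: The cartridge with the loose ball lies flat inside the returns tray (its centre within 35 mm along and 42 mm across of the tray's centre); the other two stand level on the mat within 40 mm of where they began; all are level within 0.08 rad, at rest and released (((distance between ball_center and cart_left_mid below 0.1 m and x of cart_left_mid in the frame of tray between -0.035 and 0.035 m and y of cart_left_mid in the frame of tray between -0.042 and 0.042 m and z of cart_left_mid in the frame of tray below 0.055 m and distance of each of cart_mid, cart_right from where it was at the start of the episode below 0.04 m) or (distance between ball_center and cart_mid_mid below 0.1 m and x of cart_mid_mid in the frame of tray between -0.035 and 0.035 m and y of cart_mid_mid in the frame of tray between -0.042 and 0.042 m and z of cart_mid_mid in the frame of tray below 0.055 m and distance of each of cart_left, cart_right from where it was at the start of the episode below 0.04 m) or (distance between ball_center and cart_right_mid below 0.1 m and x of cart_right_mid in the frame of tray between -0.035 and 0.035 m and y of cart_right_mid in the frame of tray between -0.042 and 0.042 m and z of cart_right_mid in the frame of tray below 0.055 m and distance of each of cart_left, cart_mid from where it was at the start of the episode below 0.04 m)) and angle between each of cart_left, cart_mid, cart_right's own z axis and vertical below 0.08 rad and linear speed of each of cart_left, cart_mid, cart_right below 0.02 m/s and contact force between each of cart_left, cart_mid, cart_right and the fingers below 0.1 N); the robot touches nothing.
It fails at once if a cartridge is pressed on the mat with more than 40 N (contact force between any of cart_left, cart_mid, cart_right and mat above 40 N).
It fails at once if a cartridge is tipped by more than 0.6 rad (angle between any of cart_left, cart_mid, cart_right's own z axis and vertical above 0.6 rad).
It fails at once if a cartridge is dropped or thrown (moves faster than 0.6 m/s while not in the fingers) ((linear speed of cart_left above 0.6 m/s and contact force between cart_left and the fingers below 0.1 N) or (linear speed of cart_mid above 0.6 m/s and contact force between cart_mid and the fingers below 0.1 N) or (linear speed of cart_right above 0.6 m/s and contact force between cart_right and the fingers below 0.1 N)).
It fails at once if the bowl or the jar is moved by more than 30 mm (distance of any of bowl, jar from where it was at the start of the episode above 0.03 m).
It also fails if it takes over 72 s, if anything falls off the work surface, if the arm or the gripper's body presses on something with over 40 N, if the wrist force passes 120 N, or if a joint passes its speed limit or range.

## Robot

A 6-joint arm with a two-finger parallel gripper is mounted at the origin on the work surface. World frame = base frame: x ahead of the robot, y to its left, z up, the work surface at z = 0. Lengths are in m, angles in rad, forces in N, time in s.
With the tool pointing down it reaches from about 0.275 to 0.75 m from the base axis. Payload 10.2 kg.
Tool frame: the origin (TCP) lies on the front face of the gripper's body, between the roots of the fingers; the fingertips stand 64 mm ahead of it and the grasp point (between the pads) lies 45 mm ahead of it; z points along the fingers, x is the direction in which the jaws open and shut, and the axes are right-handed (so a half turn about z gives the same grasp; the last joint's range is limited). The gripper opens to 88 mm and grips with 3 to 60 N. Pads are 18 mm wide; open, the fingers measure 123 mm over their backs; the gripper's body (75 mm by 187 mm) begins 45 mm behind the grasp point.
Start: joints at [1.11, 0.313, 1.498, -0, 1.331, -0.223], TCP at [0.124, 0.51, 0.303] pointing down, gripper open.
Joint ranges: [-2.94, 2.94], [-0.97, 2.17], [0.19, 2.56], [-1.23, 4.37], [0.02, 3.11], [-2.88, 2.88]. Speed limits (rad/s): [2.39, 2.39, 3.01, 3.14, 3.14, 3.14].

## Interface

Orientations are given as a unit quaternion [x, y, z, w].
In Python, from station import ctrl gives the robot as it stands. The module is installed in compiled form; this text tells all that it offers. Calls block until the motion is done:
- ctrl.move_pose(position, orientation): joint-space move of the TCP to a pose.
- ctrl.move_linear(position, rotation=None, v=0.15, threshold=None): straight line of the TCP; rotation=None keeps the orientation; v is the mean speed in m/s. With threshold (N) it stops when the force on the tool has changed by that much, and returns True; else False.
- ctrl.set_joints(angles): joint-space move.
- ctrl.command_gripper(opening): opening from 0.0 (shut) to 1.0 (fully open); the grip force is fixed at half the most; returns when the fingers have stopped.
- ctrl.dwell(seconds).
- ctrl.inverse_kinematics(position, orientation): joint angles nearest the present ones, or None.
- ctrl.camera(name): name is "scene" or "top" or "wrist"; returns a dict with "image" (480x640x3 uint8, red, green, blue), "fx", "fy", "cx", "cy" (pixels), "dist" ([k1, k2, p1, p2, k3] as OpenCV has them; the pictures are not rectified), "xyz" and "rotation" of the camera in the world; the wrist camera has in their place "mount" (4x4, takes a point from camera to tool coordinates, whose origin is the TCP and whose axes are the tool frame's). Camera axes: x right, y down, z forward; pixel columns grow to the right and rows downward; lengths in m; the calibration is good to about 2 mm. A picture is of the moment at which its call begins: read the wrist's pose just before it. There is no depth.
A pose or a line that the arm cannot do raises ctrl.PlanningError and nothing moves.
- ctrl.job_done(): hands the job in, once; it reports no verdict.
Readings, each from a call of its own:
- ctrl.get_clock(): time.
- ctrl.get_qpos(): joint angles.
- ctrl.get_dq(): joint speeds.
- ctrl.get_effort(): joint torques, N m.
- ctrl.get_eef_pos(): TCP position.
- ctrl.get_tcp_rot(): TCP orientation.
- ctrl.get_force(): force on the tool from outside, world axes, zero at the start.
- ctrl.get_moment(): the same for the moment, N m.
- ctrl.get_grip_width(): opening from 0.0 (shut) to 1.0 (fully open).
Only numpy, scipy, OpenCV 4.12 (cv2) and the standard library are available. Lean on these libraries where they do the work, as an engineer would, in place of code of your own. Each camera call takes 0.05 s, during which the arm holds its last target.

## Working session

There is one attempt and no reset: what is moved stays moved. The work goes in short steps, each a Python script; the robot and the scene stay as the last script left them, time stands still between calls to the robot, and variables do not carry over. Pictures are saved under pics/ and viewed, and the job is handed in when it is done.

```bash
mkdir -p pics
python3 - <<'E'
from station import ctrl
import cv2
for n in ("scene","top","wrist"):
    c=ctrl.camera(n); cv2.imwrite(f"pics/{n}0.png",c["image"][:,:,::-1])
    print(n,{k:(v if k!="image" else 0) for k,v in c.items()})
print(ctrl.get_clock(),ctrl.get_eef_pos(),ctrl.get_tcp_rot(),ctrl.get_force(),ctrl.get_grip_width())
E
```

```text
scene {'image': 0, 'fx': 452.1716293325836, 'fy': 452.1716293325836, 'cx': 331.6246694008421, 'cy': 241.24964730420308, 'dist': array([-0.06148125,  0.        ,  0.        ,  0.        ,  0.        ]), 'xyz': array([ 0.74690775, -0.36668957,  1.03111142]), 'rotation': array([ 0.92441584,  0.28243427, -0.07219821, -0.24591391])}
top {'image': 0, 'fx': 513.0652315027186, 'fy': 513.0652315027186, 'cx': 313.07325634532435, 'cy': 234.1735979175921, 'dist': array([0.04401218, 0.        , 0.        , 0.        , 0.        ]), 'xyz': array([0.39743923, 0.09877806, 1.1509    ]), 'rotation': array([ 0.71380608, -0.69924787,  0.0316032 , -0.02311989])}
wrist {'image': 0, 'fx': 354.879085591428, 'fy': 354.879085591428, 'cx': 323.417822815613, 'cy': 240.04005930389428, 'dist': array([-0.0585791,  0.       ,  0.       ,  0.       ,  0.       ]), 'mount': array([[ 9.99998018e-01, -1.36287452e-03, -1.45131063e-03,
        -4.80871151e-04],
       [ 1.74533203e-03,  9.50835313e-01,  3.09692044e-01,
        -8.07002037e-02],
       [ 9.57886003e-04, -3.09693963e-01,  9.50835807e-01,
        -8.18859021e-02],
       [ 0.00000000e+00,  0.00000000e+00,  0.00000000e+00,
         1.00000000e+00]])}
0.15 [0.12361629 0.51011544 0.3022941 ] [ 7.85984220e-01  6.18246357e-01 -4.47471797e-04  2.19299859e-04] [-0.17929593 -0.55566695  0.64657042] 0.9988539323994619
```

View pics/top0.png

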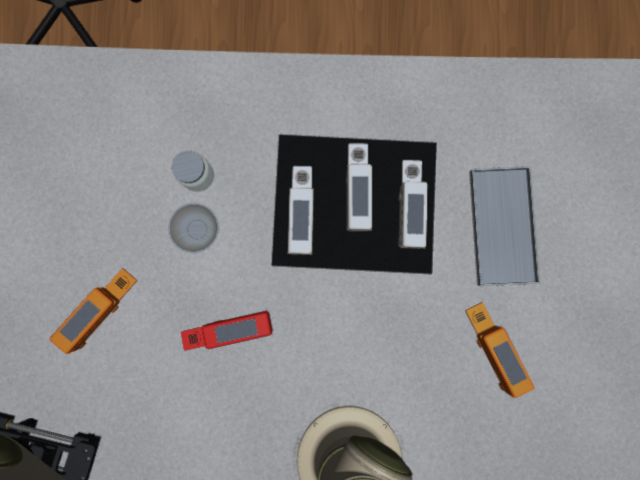

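View pics/scene0.png

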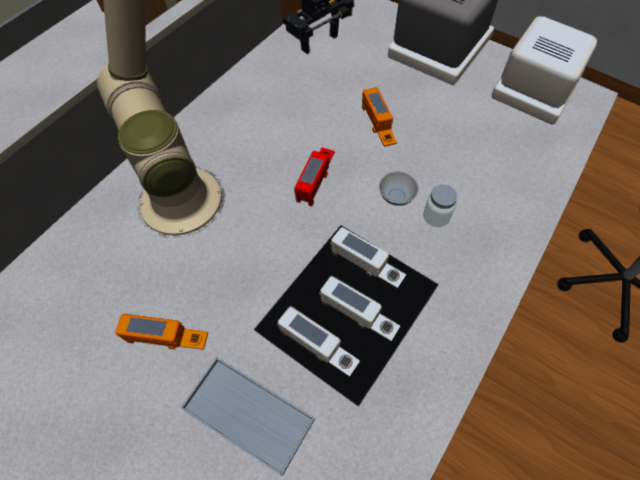

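Candidates: the white cartridges are at (302,210), (360,188) and (413,205) in the top view. The orange ones at (92,312) and (500,350) and the red one at (228,331) are decoys. I choose the three white ones on the mat and check them in a close crop.

Run:
```python
import cv2
i=cv2.imread("pics/top0.png")
cv2.imwrite("pics/crop1.png",cv2.resize(i[130:280,270:440],None,fx=4,fy=4,interpolation=cv2.INTER_CUBIC)[:600,:800])
cv2.imwrite("pics/crop2.png",cv2.resize(i[155:295,450:560],None,fx=4,fy=4,interpolation=cv2.INTER_CUBIC))
```

```text
(no output)
```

View pics/crop1.png

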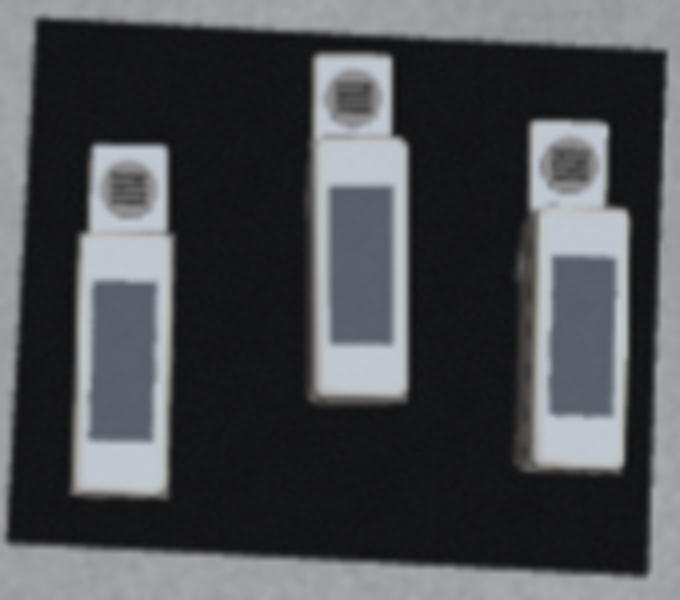

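View pics/crop2.png

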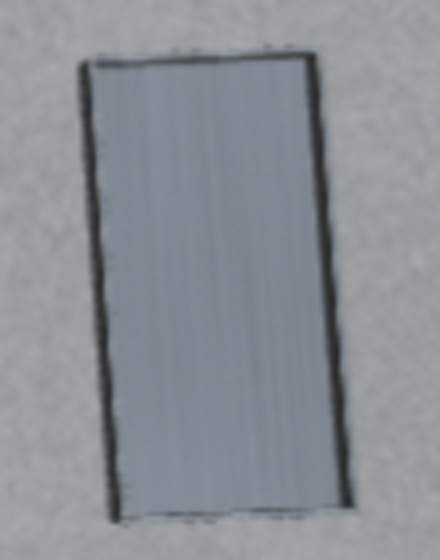

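The crop confirms three white cartridges with round pads at top-view pixels (302,177), (358,154) and (412,171). The steel tray spans about (470..538, 168..285).

```bash
cat > h.py <<'E'
from station import ctrl
import numpy as np, cv2
from scipy.spatial.transform import Rotation as R
def wrist_pose():
    p=np.array(ctrl.get_eef_pos());r=R.from_quat(ctrl.get_tcp_rot()); return p,r
def unproj(px,z,c,pose=None):
    K=np.array([[c["fx"],0,c["cx"]],[0,c["fy"],c["cy"]],[0,0,1]])
    u=cv2.undistortPoints(np.array(px,float).reshape(-1,1,2),K,c["dist"]).reshape(-1,2)
    d=np.c_[u,np.ones(len(u))]
    if pose is None: o=c["xyz"];d=R.from_quat(c["rotation"]).apply(d)
    else:
        p,r=pose;M=c["mount"];o=p+r.apply(M[:3,3]);d=r.apply(d@M[:3,:3].T)
    return o+d*((z-o[2])/d[:,2])[:,None]
def down(yaw):  # tool z down, tool x (jaw) at world angle yaw
    x=np.array([np.cos(yaw),np.sin(yaw),0]);z=np.array([0,0,-1.]);return R.from_matrix(np.c_[x,np.cross(z,x),z]).as_quat()
E
python3 - <<'E'
from h import *
c=ctrl.camera("top")
np.set_printoptions(precision=4,suppress=True)
f=lambda l,o:(np.array(l)+0.5)/4-0.5+np.array(o)
for n,q,pd in(("L",[(80,234),(173,234),(168,497),(72,494)],(129,188)),("M",[(315,138),(407,138),(407,400),(311,398)],(354,98)),("R",[(538,208),(629,208),(623,470),(533,467)],(570,165))):
    w=unproj(f(q,(270,130)),.076,c)[:,:2]; p=unproj(f([pd],(270,130)),.033,c)[0,:2]
    ax=(w[0]+w[1]-w[2]-w[3])/2; yaw=np.arctan2(ax[1],ax[0]); u=ax/np.linalg.norm(ax)
    print(n,"tail mid",(w[0]+w[1])/2,"nose",(w[2]+w[3])/2,"len",np.linalg.norm(ax),"wid",np.linalg.norm(w[0]-w[1]),"yaw",yaw,"pad",p,"pad-from-box ",w.mean(0)+.1*u,"center",w.mean(0))
w=unproj(f([(80,62),(315,52),(352,508),(115,521)],(450,155)),.022,c)[:,:2]
ax=(w[0]+w[1]-w[2]-w[3])/2
print("tray",w.mean(0),np.linalg.norm(ax),np.linalg.norm(w[0]-w[1]),np.arctan2(ax[1],ax[0]),w)
E
```

```text
L tail mid [0.5781 0.1137] nose [0.4398 0.1141] len 0.13831056793399774 wid 0.04915462419944786 yaw -0.002773713756398362 pad [0.6109 0.1135] pad-from-box  [0.6089 0.1136] center [0.5089 0.1139]
M tail mid [ 0.6322 -0.0097] nose [ 0.4931 -0.0105] len 0.13910626724146363 wid 0.0488750366835467 yaw 0.006068201391077333 pad [ 0.6639 -0.0098] pad-from-box  [ 0.6627 -0.0095] center [ 0.5627 -0.0101]
R tail mid [ 0.5972 -0.1281] nose [ 0.4589 -0.1259] len 0.1382556645406145 wid 0.048166882686121786 yaw -0.015502823547402768 pad [ 0.629  -0.1295] pad-from-box  [ 0.6281 -0.1285] center [ 0.5281 -0.127 ]
tray [ 0.513  -0.3333] 0.2536454562561374 0.13009402800530886 0.0697860442839955 [[ 0.6355 -0.2596]
 [ 0.6436 -0.3894]
 [ 0.3915 -0.4065]
 [ 0.3815 -0.2778]]
```

```bash
cat >> h.py <<'E'
def force(n=4):
    return np.mean([ctrl.get_force() for _ in range(n)],0)
def press(x,y):
    q=down(np.pi/2)
    ctrl.move_pose([x,y,0.155],q)
    ctrl.move_linear([x,y,0.064+0.039],v=0.1)
    ctrl.dwell(0.3); f0=force(); z=0.064+0.037; zc=None; log=[]
    while True:
        ctrl.move_linear([x,y,z],v=0.02); ctrl.dwell(0.05)
        f=force()-f0; p=ctrl.get_eef_pos()
        log.append((round(z-.064,4),round(p[2]-.064,4),f.round(2).tolist()))
        if zc is None and f[2]>0.8: zc=z
        if (zc is not None and z<=zc-0.0085) or z<0.064+0.0205 or abs(f[2])>15: break
        z-=0.001
    for _ in range(5):
        ctrl.dwell(0.25); log.append(("hold",(force()-f0).round(2).tolist()))
    c=ctrl.camera("wrist"); s=ctrl.camera("scene")
    print("contact",zc, "t",ctrl.get_clock()); [print(l) for l in log]
    ctrl.move_linear([x,y,0.064+0.04],v=0.03); ctrl.dwell(0.2)
    ctrl.move_linear([x,y,0.155],v=0.15)
    print("off",(force()-f0).round(2),ctrl.get_clock())
    return s
E
python3 - <<'E'
from h import *
ctrl.command_gripper(0.0)
i=press(0.612,0.1135)
cv2.imwrite("pics/pL.png",i["image"][:,:,::-1])
E
```

```text
contact 0.098 t 10.025
(0.037, np.float64(0.0369), [-0.46, 0.61, -0.65])
(0.036, np.float64(0.036), [-0.84, 0.57, -0.21])
(0.035, np.float64(0.035), [-0.25, 0.48, 0.04])
(0.034, np.float64(0.034), [-1.57, 1.68, 0.94])
(0.033, np.float64(0.0333), [-0.03, 0.95, 2.42])
(0.032, np.float64(0.0323), [2.19, 1.13, 3.33])
(0.031, np.float64(0.031), [3.1, 0.95, 3.59])
(0.03, np.float64(0.0299), [2.42, 0.69, 2.98])
(0.029, np.float64(0.0289), [2.45, 1.39, 2.51])
(0.028, np.float64(0.0279), [1.69, 0.91, 2.92])
(0.027, np.float64(0.027), [1.48, 1.09, 2.36])
(0.026, np.float64(0.0259), [2.87, 1.03, 1.49])
(0.025, np.float64(0.0249), [2.68, 1.25, 1.99])
('hold', [2.91, 0.09, 2.8])
('hold', [1.83, 0.59, 2.6])
('hold', [1.37, 0.87, 2.82])
('hold', [1.01, 0.41, 2.11])
('hold', [0.93, 1.02, 2.0])
off [-1.01  0.59 -0.26] 11.3667
```

View pics/pL.png

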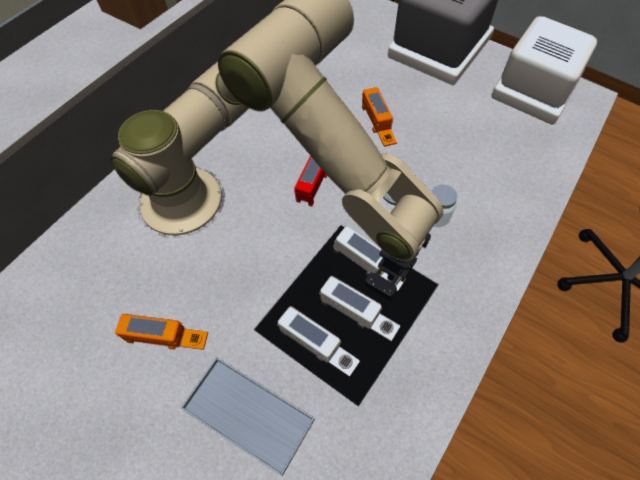

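Run:
```python
from h import *
i=press(0.666,-0.0097)
cv2.imwrite("pics/pM.png",i["image"][:,:,::-1])
```

```text
contact 0.096 t 18.7833
(0.037, np.float64(0.0369), [0.87, -1.18, -0.2])
(0.036, np.float64(0.036), [0.94, -0.44, 0.09])
(0.035, np.float64(0.035), [-0.01, -0.18, 0.31])
(0.034, np.float64(0.034), [0.89, -0.82, -0.58])
(0.033, np.float64(0.0332), [0.85, -1.14, 0.8])
(0.032, np.float64(0.0323), [2.8, -0.86, 3.68])
(0.031, np.float64(0.031), [1.62, -0.53, 2.31])
(0.03, np.float64(0.0299), [2.74, -0.78, 2.23])
(0.029, np.float64(0.0289), [1.43, -0.62, 1.4])
(0.028, np.float64(0.028), [2.41, -1.38, 1.76])
(0.027, np.float64(0.027), [2.2, -0.02, 1.81])
(0.026, np.float64(0.026), [2.51, -1.19, 2.05])
(0.025, np.float64(0.0249), [1.46, -1.59, 1.72])
(0.024, np.float64(0.0239), [2.07, -0.32, 2.33])
(0.023, np.float64(0.0232), [2.54, -1.1, 3.05])
('hold', [3.37, -0.85, 3.15])
('hold', [3.98, -0.64, 3.82])
('hold', [3.43, -0.71, 3.67])
('hold', [5.15, -0.77, 4.69])
('hold', [3.61, -1.08, 4.15])
off [ 0.55 -0.89 -0.77] 20.1917
```

The left press picture shows the arm holding the left cartridge at about (375,255), with the others level. Both cartridges so far felt sound: a low peak with no collapse to about 1 N. Next is the right one.

Run:
```python
from h import *
i=press(0.631,-0.1293)
cv2.imwrite("pics/pR.png",i["image"][:,:,::-1])
ctrl.move_pose([0.5,-0.3,0.35],down(np.pi/2))
c=ctrl.camera("top");cv2.imwrite("pics/top1.png",c["image"][:,:,::-1])
```

```text
contact 0.097 t 27.275
(0.037, np.float64(0.0369), [0.31, -0.13, 0.38])
(0.036, np.float64(0.036), [-1.03, 0.27, -0.6])
(0.035, np.float64(0.035), [-0.93, -0.29, -0.2])
(0.034, np.float64(0.034), [-0.53, -0.88, -0.11])
(0.033, np.float64(0.0334), [-0.86, -0.49, 3.05])
(0.032, np.float64(0.0326), [0.48, -1.05, 5.15])
(0.031, np.float64(0.0318), [1.56, 0.27, 5.39])
(0.03, np.float64(0.0311), [2.37, 0.86, 6.13])
(0.029, np.float64(0.0304), [3.97, 1.41, 6.68])
(0.028, np.float64(0.0295), [5.1, 0.63, 7.73])
(0.027, np.float64(0.0287), [5.9, 0.73, 6.96])
(0.026, np.float64(0.0278), [6.13, -0.92, 6.4])
(0.025, np.float64(0.0267), [6.8, 0.11, 6.59])
(0.024, np.float64(0.0254), [5.38, -0.17, 5.68])
('hold', [3.61, -0.61, 3.65])
('hold', [0.38, -1.22, 1.69])
('hold', [-0.38, 0.87, 0.91])
('hold', [-0.31, -0.68, 1.72])
('hold', [0.13, -0.26, 1.12])
off [-1.82  0.1   0.29] 28.65
```

View pics/pM.png

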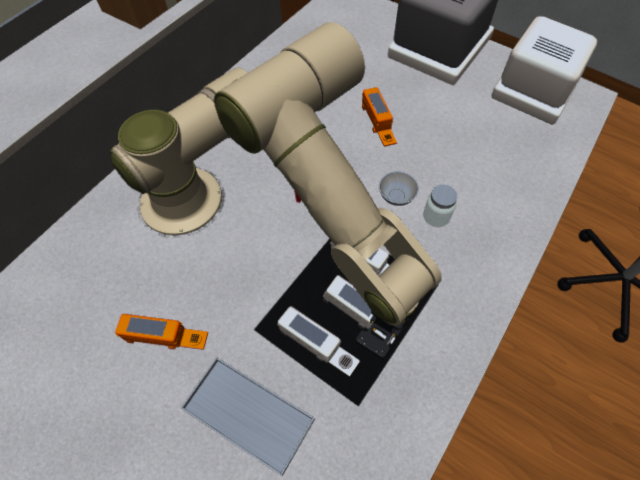

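Run:
```python
import cv2
cv2.imwrite("pics/pRc.png",cv2.resize(cv2.imread("pics/pR.png")[200:420,230:460],None,fx=2.5,fy=2.5))
cv2.imwrite("pics/pLc.png",cv2.resize(cv2.imread("pics/pL.png")[200:420,230:460],None,fx=2.5,fy=2.5))
```

```text
(no output)
```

View pics/pRc.png

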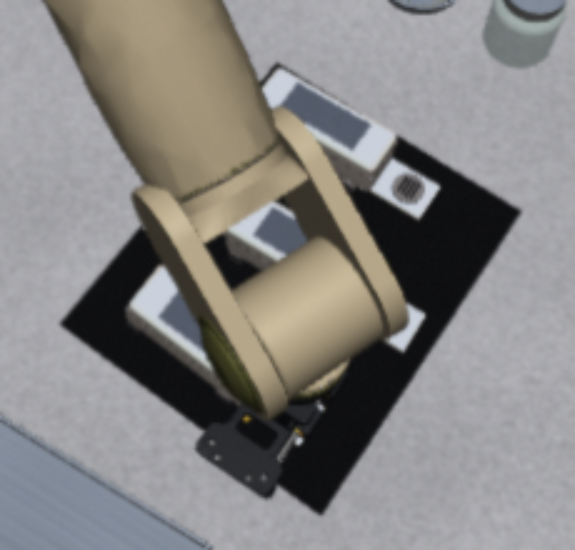

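View pics/pLc.png

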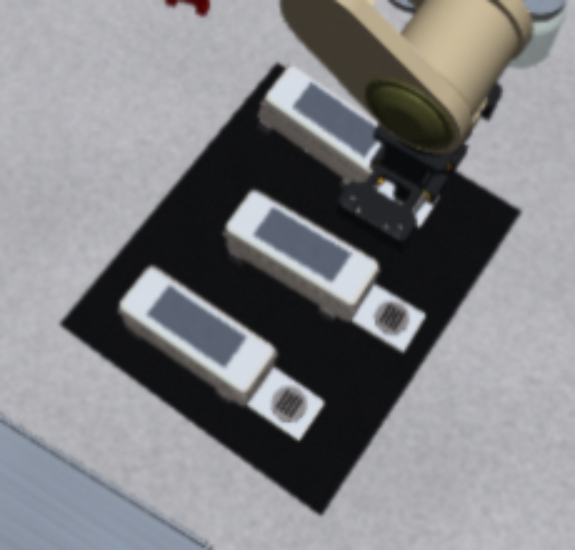

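View pics/top1.png

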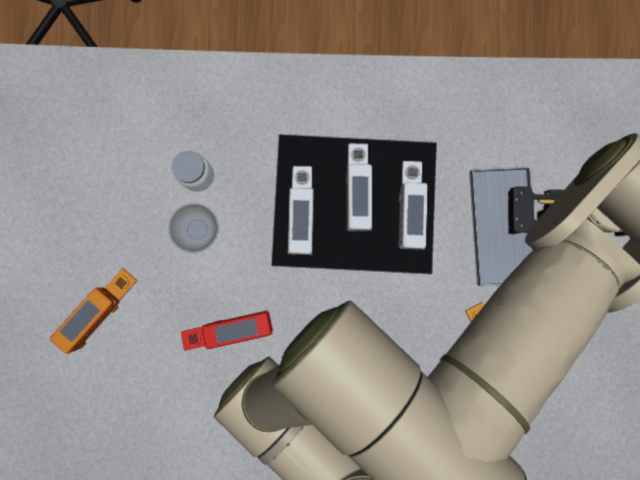

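Right is clearly the loose one: the pad force rose to about 7 N, then fell to about 1 N. The top view shows all three still standing in place at (302,210), (360,188) and (413,205). Now I grasp the right one near its centre of mass.

Run:
```python
from h import *
yc=-0.0155; u=np.array([np.cos(yc),np.sin(yc)])
g=np.array([0.5285,-0.127])-0.015*u
q=down(np.pi/2+yc)
ctrl.command_gripper(1.0)
ctrl.move_pose([*g,0.20],q)
ctrl.move_linear([*g,0.096],v=0.12)
ctrl.command_gripper(0.0)
print("width",ctrl.get_grip_width(),ctrl.get_eef_pos(),ctrl.get_clock())
ctrl.move_linear([*g,0.126],v=0.05)
ctrl.dwell(0.2)
print("F",force(),ctrl.get_moment(),ctrl.get_grip_width(),ctrl.get_clock())
c=ctrl.camera("wrist");cv2.imwrite("pics/w1.png",c["image"][:,:,::-1])
c=ctrl.camera("scene");cv2.imwrite("pics/s1.png",c["image"][:,:,::-1])
```

```text
width 0.5674834689133107 [ 0.51347646 -0.12659371  0.09605908] 33.7333
F [ 0.15526994 -0.1446451  -4.4827808 ] [ 0.00245056  0.02436239 -0.00275793] 0.5642681071131238 34.6833
```

View pics/w1.png

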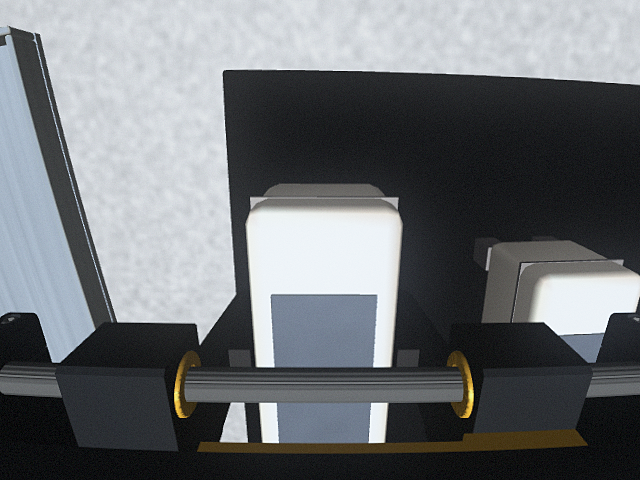

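View pics/s1.png

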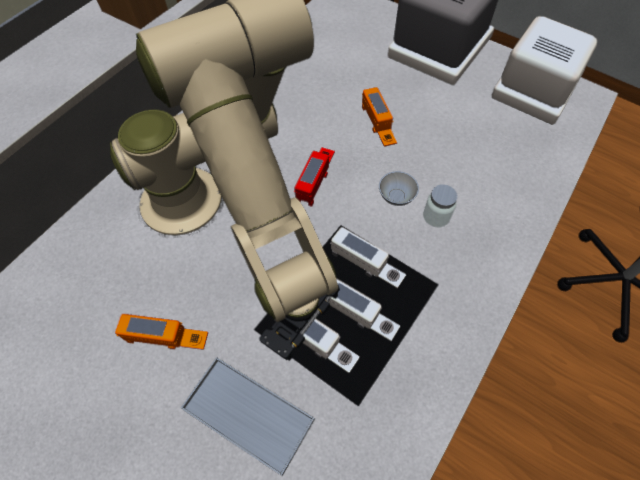

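The wrist view shows the cartridge held level and centred, nose at about (325,200). In the scene view the other two are standing. Now I carry it.

Run:
```python
from h import *
p=np.array(ctrl.get_eef_pos())
yt=0.07; u=np.array([np.cos(yt),np.sin(yt)])
t=np.array([0.513,-0.3333])-0.0425*u
q=down(np.pi/2+yt)
ctrl.move_linear([p[0],p[1],0.175],v=0.08)
ctrl.move_linear([*t,0.175],q,v=0.09)
ctrl.move_linear([*t,0.106],v=0.05)
ctrl.dwell(0.2)
print("F",force(),ctrl.get_eef_pos(),ctrl.get_clock())
r=ctrl.move_linear([*t,0.0945],v=0.01,threshold=2.5)
print(r,force(),ctrl.get_eef_pos(),ctrl.get_grip_width(),ctrl.get_clock())
c=ctrl.camera("wrist");cv2.imwrite("pics/w2.png",c["image"][:,:,::-1])
c=ctrl.camera("top");cv2.imwrite("pics/t2.png",c["image"][:,:,::-1])
```

```text
F [-0.6668729  -0.62258315 -5.01211055] [ 0.47064574 -0.33633265  0.10616206] 39.8083
True [-1.07537298  0.68450569  6.42731506] [ 0.47057739 -0.33627371  0.09607838] 0.5671643910721806 40.725
```

View pics/w2.png

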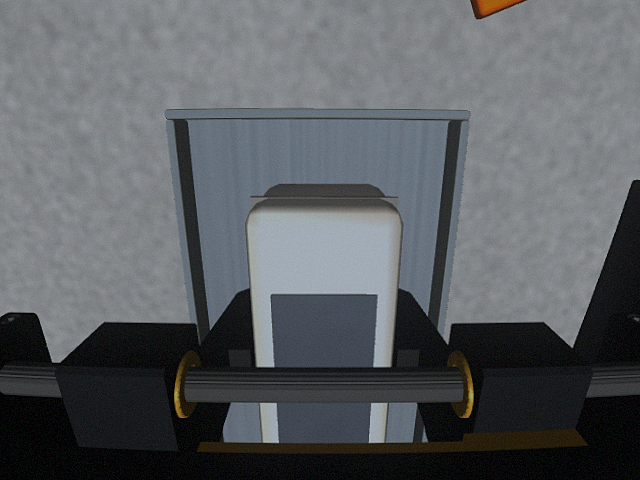

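View pics/t2.png

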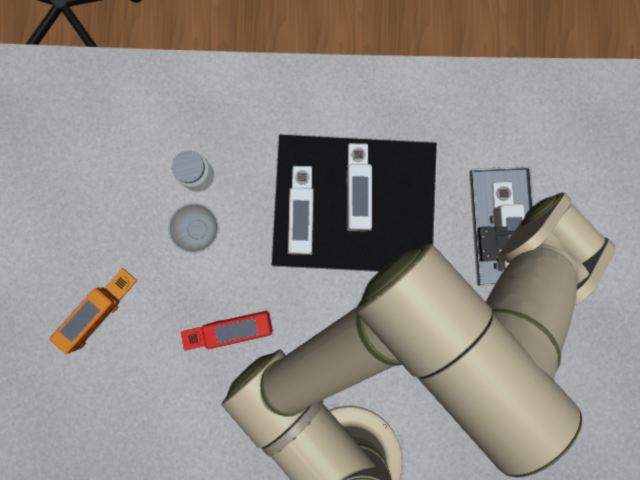

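It is touched down at the same height at which it was grasped. The wrist view shows it centred in the tray between walls at x of about 180 and 455. I release it.

Run:
```python
from h import *
ctrl.command_gripper(0.85)
ctrl.dwell(0.2)
p=np.array(ctrl.get_eef_pos())
ctrl.move_linear([p[0],p[1],0.22],v=0.12)
ctrl.move_pose([0.30,-0.05,0.32],down(np.pi/2))
ctrl.dwell(0.5)
print(ctrl.get_clock(),force())
for n in("top","scene"):
    c=ctrl.camera(n);cv2.imwrite(f"pics/{n}3.png",c["image"][:,:,::-1])
i=cv2.imread("pics/top3.png")
cv2.imwrite("pics/crop3.png",cv2.resize(i[130:290,270:560],None,fx=2.7,fy=2.7,interpolation=cv2.INTER_CUBIC))
```

```text
44.575 [0.52183246 1.0270094  0.6146782 ]
```

View pics/crop3.png

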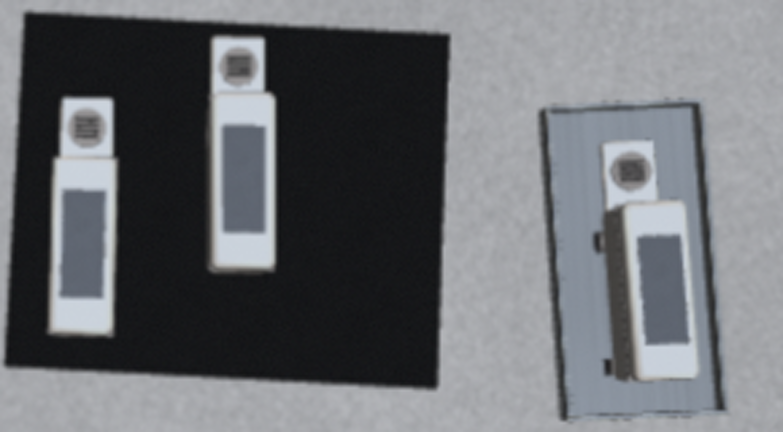

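View pics/scene3.png

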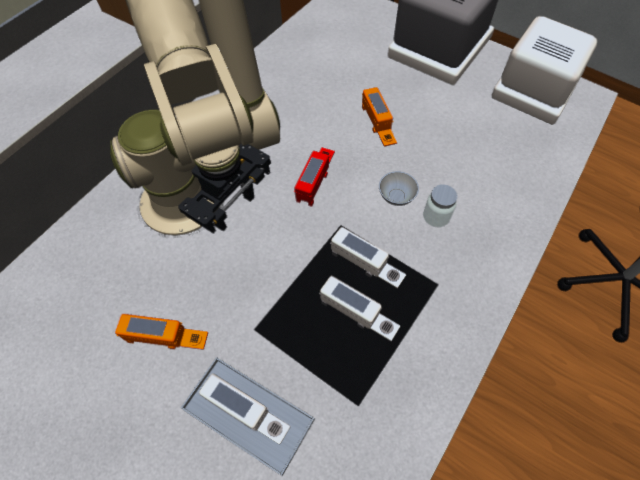

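Run:
```python
from h import *
c=ctrl.camera("top")
p=unproj([((631.5)/2.7-.5+270,(171.5)/2.7-.5+130)],.033,c)[0,:2]
u=np.array([np.cos(.07),np.sin(.07)]);n=np.array([-u[1],u[0]])
d=p-.0725*u-np.array([.513,-.3333]); print("mid in tray",d@u,d@n)
ctrl.job_done()
```

```text
mid in tray -0.0016984648547851994 -0.0014599702074275024
the job is handed in; nothing more can be done
```

I rocked the left, middle and right cartridges in turn and held each for over a second. The right one had the loose ball, and it now lies in the returns tray. I handed the job in at about 45 s of the 72 s allowed; no verdict is reported.

- **Pad forces:** Left and middle peaked at about 3.6 N and never dropped to 1 N, so I took them as sound. The right rose to about 7.7 N, then fell to about 1 N while held. These peaks are above the ranges you gave, by about 1 N for the sound ones and 2 N for the right. I put that down to fingertip friction and sensor noise. The middle's force crept up to 4.7 N during the hold, so its tail was probably touching the mat.
- **Placing:** I gripped the right cartridge near its centre of mass and lowered it until it touched. It touched down at the height at which I had gripped it, so it sits on the tray floor.
- **Last checks:** In the final pictures the middle of the placed cartridge is within about 2 mm of the tray's centre in both directions, and it looks flat. The two sound cartridges look level and in their original places, the bowl and jar look undisturbed, and the arm was clear of everything. I judged the tip angles from press depth and the pictures, about 0.13 to 0.18 rad, and did not measure them directly.

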